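# Clip a carving plate into the bench stand

### The job

Fit the carving plate that has two ears into the clip frame on the wooden stand: feel for where its ears drop into the two slots, slide them down past the spring clips until the plate sits flat and fully home on the frame's floor, and let go. Do not force it, keep the other things on the bench where they are, and take care not to knock the stand.

Things in the scene. Friction and masses are not known exactly. Their poses are not given: they have to be found in the camera images.
- plate_mid (a point): Carving plate, about 0.25 kg: dark steel backing plate 50 (x) x 80 (y) x 6 mm with an ear at the middle of each short end; on its middle a beech block 20 (x) x 44 (y) mm, from 6 to 42 mm above the underside: grip this across its 20 mm. Lies beech up on the bench; same after a half turn. Point: on the centre line, 21 mm above the underside; z up.
- plate_ear (a point): The ear on the plate's +y end (the one on the -y end is alike): steel tab 14 mm wide (x), 18 mm long (y), 6 mm thick, its underside flush with the plate's; 116 mm over both ears. Point: the ear's centre, 49 mm from the plate's centre line, 3 mm above the underside.
- seat (a point): On the stand, a fixed wooden block 150 (x) x 170 (y) x 50 mm, is an aluminium clip frame. Point: at the height of its floor (60 mm above the bench), where the plate's underside must rest, half-way between its cheeks in y, 14 mm to -x of the block's middle. The frame, and the plate once seated, is centred 4 to 24 mm to +x of this point: bolted fast there, not measured. The plate's y goes along this y, either way round.
- cheek_left (a point): At the stand's +y end: cheek of the frame, a wall 12 mm thick (y), 64 mm long (x), its top 28 mm above the floor, with a slot for an ear in its middle, open at the top and through in y, 17 mm wide (x) in its top 8 mm. Point: 50 mm along y and 28 mm up from the seat point, so the slot is 4 to 24 mm to +x of it. The plate body has 4 mm play in y at each end between the cheeks.
- cheek_right (a point): The same at the -y end; both slots are shifted alike. In each, below the top 8 mm, a spring clip on either side slopes in to a nose 9.5 mm above the floor; the noses are 11 mm apart and the 14 mm ear must push them open: about 7 to 20 N in all, then they spring back over the ears. Over 60 N between plate and frame is forcing it: touch its rigid top slowly (15 mm/s).
- worn_mid (a point): A worn carving plate of the same make and size but without ears: leave it. The point is at its centre, 21 mm above its underside.
- wax_bar_mid (a point): Green wax bar 90 x 26 x 26 mm, bystander; point at its centre.
- wax_tube_mid (a point): Upright blue wax tube, 28 mm across, 60 mm tall, bystander; point at its centre.
- wax_ring_mid (a point): Small blue wax ring lying flat, 26 mm across, 10 mm tall, bystander; point at its centre.
- wax_slab_mid (a point): Dark purple wax slab 50 x 70 x 14 mm, bystander; point at its centre.
- file_mid (a point): File with a beech handle, about 185 mm long, bystander; point at its middle.
- jar_mid (a point): Glass jar, 60 mm across, 80 mm tall, bystander; point at its centre.
Mind the look-alikes: they are no part of the job. Leave any yellow look-alike of the part that bears plate_mid alone.

How it is judged:
By the outcome, as a careful person would: the job done as asked, in the order asked, and still so for the second after the job is handed in, with the robot touching nothing.
It also fails if it takes over 72 s, if anything falls off the work surface, if the arm or the gripper's body presses on something with over 40 N, if the wrist force passes 120 N, or if a joint passes its speed limit or range.

### The arm

A 7-joint arm with a two-finger parallel gripper is mounted at the origin on the work surface. World frame = base frame: x ahead of the robot, y to its left, z up, the work surface at z = 0. Lengths are in m, angles in rad, forces in N, time in s.
With the tool pointing down it reaches from about 0.4 to 0.85 m from the base axis. Payload 10.4 kg.
Tool frame: the origin (TCP) lies at the very end of the fingers, on their centre line; the grasp point (between the pads) lies 19 mm behind it; z points along the fingers, y is the line along which they close (so a half turn about z gives the same grasp; the last joint's range is limited). The gripper opens to 87 mm and grips with 3 to 60 N. Pads are 19 mm wide; open, the fingers measure 117 mm over their backs; the gripper's body (75 mm by 190 mm) begins 51 mm behind the grasp point.
Start: joints at [-1.289, 0.332, -0.065, 1.46, 0.022, 1.35, -0.088], TCP at [0.188, 0.596, 0.186] pointing down, gripper open.
Joint ranges: [-2.6, 2.6], [-0.5, 2.12], [-1.47, 1.34], [0.16, 2.42], [-1.27, 4.41], [0.06, 2.06], [-2.6, 2.6]. Speed limits (rad/s): [2.22, 2.22, 2.79, 2.79, 3.14, 3.14, 3.14].

### API

Orientations are given as a unit quaternion [x, y, z, w].
In Python, from bench import r gives the robot as it stands.
- The arm moves only by the shell command python3 -m crank 'ROWS' [FORCE]. ROWS is JSON, a list that holds one entry, the list of rows, each a list of 5 numbers: the shift along the tool's x, y, z in mm, then the turn about the tool's z in degrees, then the opening, from -1 (shut) to 1 (fully open). A call has 1 to 20 rows; each row is the pose to reach, as a shift and turn from the pose commanded when the call began, along the tool's axes at that moment; what a row does not reach only later rows make up. A row lasts 1/10 s, in which the tool goes at most 50 mm and 8.59 degrees, less where a joint would pass 70% of its speed; a pose out of reach is approached as far as the arm can. A call with a gripper value outside its range is refused whole. The fingers move at their own pace and stop on an object; FORCE is the grip in N (left out, the last holds). Time passes only in rows, so rows that repeat a pose let the fingers close. It gives the time, the measured TCP pose, the force, the opening and the grip force at its end, in the units of the state.
- r.read_state(): the state, without advancing time (a new reading comes with each control period).
- r.camera(name): name is "side" or "top"; returns a dict with "image" (384x512x3 uint8, red, green, blue), "vfov" (degrees; the focal length in pixels is half the picture's height over the tangent of half this angle, whatever the lens; pixels are square), "cx", "cy" (the principal point, pixels), "eye" and "attitude" of the camera in the world. Camera axes: x right, y down, z forward; pixel columns grow to the right and rows downward; lengths in m; the calibration is good to about 2 mm. A picture is of the moment at which its call begins. There is no depth.
- r.close_job(): hands the job in; it is judged then, once.
The state is a dict: "time": time; "joint_positions": joint angles; "joint_vel": joint speeds; "joint_torque": joint torques, N m; "ee_pos": TCP position; "eef_rot": TCP orientation; "ft_force": force on the tool from outside, world axes, zero at the start; "torque": the same for the moment, N m; "width": finger opening in m; "grip_force": force on a finger pad.
Only numpy, scipy, OpenCV 4.12 (cv2) and the standard library are available. Lean on these libraries where they do the work, as an engineer would, in place of code of your own. Each camera call takes 0.05 s, during which the arm holds its last target. There are 200 camera calls.

## Working session

There is one attempt and no reset: what is moved stays moved. The work goes in short steps, Python scripts to look and compute and a shell command to move; the robot and the scene stay as the last step left them, time stands still between calls to the robot, and variables do not carry over. Pictures are saved under pics/ and viewed, at most 10 in all, crops included, and the job is handed in when it is done.

```bash
ls; mkdir -p pics; python3 - <<'E'
from bench import r
import cv2,numpy as np
for n in("side","top"):
    c=r.camera(n); cv2.imwrite(f"pics/{n}0.png",cv2.resize(c["image"][:,:,::-1],(800,600),interpolation=cv2.INTER_CUBIC))
    print(n,{k:v for k,v in c.items() if k!="image"})
s=r.read_state(); print(s)
E
```

```text
pics
side {'vfov': 54.590015498519705, 'cx': 253.4710071282963, 'cy': 192.04297057643282, 'eye': array([ 0.16597254, -0.6105311 ,  0.58678811]), 'attitude': array([ 0.84453382, -0.23212457,  0.14146394, -0.46137703])}
top {'vfov': 54.86141975688642, 'cx': 254.83867612107315, 'cy': 193.4613474901865, 'eye': array([0.41949547, 0.04289074, 1.2411833 ]), 'attitude': array([ 0.70665867, -0.70349184,  0.05048302, -0.05642894])}
{'time': 0.1, 'joint_positions': array([-1.28857817,  0.33281028, -0.0646778 ,  1.4608542 ,  0.02154329,
        1.34991128, -0.08848414]), 'joint_vel': array([-6.22151870e-05, -2.79438066e-03,  1.50406197e-03, -2.00904314e-03,
        1.58008419e-03,  4.64127958e-04, -9.22881693e-04]), 'joint_torque': array([ 1.34620415e-03, -6.24541426e+01,  2.45602144e-02, -3.90716600e+01,
       -6.14948873e-02,  3.66137666e-02,  6.05639980e-05]), 'ee_pos': array([0.18745366, 0.59580916, 0.18563395]), 'eef_rot': array([ 1.51818921e-01,  9.88408113e-01, -6.38872132e-04, -9.27023278e-05]), 'ft_force': array([-0.38314792,  0.15279745,  0.25053671]), 'torque': array([-0.00540086, -0.02046892,  0.01992657]), 'grip_force': 0.0, 'width': 0.08738029937742575}
```

View pics/side0.png

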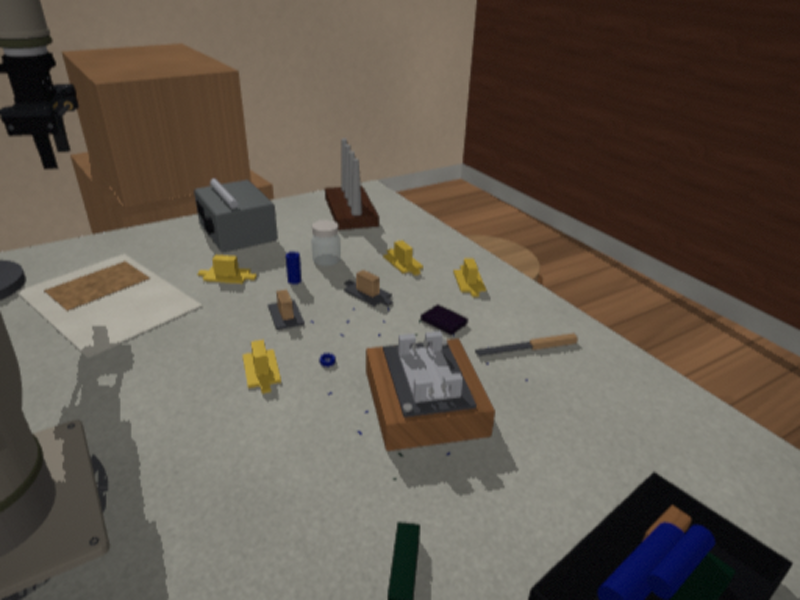

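View pics/top0.png

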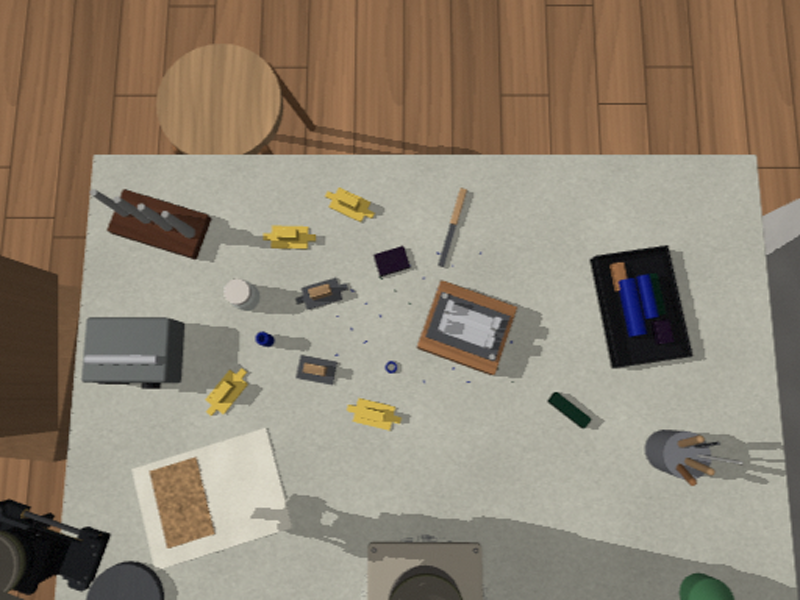

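The eared plate is at about (321,292) in top and (368,288) in side, at 800x600 scale. The worn plate is at (317,370) in top, and the stand at (467,327) in top and (430,390) in side. Next I'll zoom in on the plate and the stand.

```bash
cat > h.py <<'E'
import numpy as np,cv2
from scipy.spatial.transform import Rotation as R
def grab(name):
    from bench import r
    return r.camera(name)
def ray(c,px):
    f=192/np.tan(np.radians(c["vfov"]/2))
    d=np.array([(px[0]-c["cx"])/f,(px[1]-c["cy"])/f,1.]); return R.from_quat(c["attitude"]).apply(d)
def proj(c,p):
    f=192/np.tan(np.radians(c["vfov"]/2)); q=R.from_quat(c["attitude"]).inv().apply(np.array(p)-c["eye"])
    return np.c_[c["cx"]+f*q[...,0]/q[...,2], c["cy"]+f*q[...,1]/q[...,2]] if q.ndim>1 else np.array([c["cx"]+f*q[0]/q[2],c["cy"]+f*q[1]/q[2]])
def onz(c,px,z):
    d=ray(c,px); return c["eye"]+d*(z-c["eye"][2])/d[2]
def tri(c1,p1,c2,p2):
    A=[];b=[]
    for c,p in((c1,p1),(c2,p2)):
        d=ray(c,p);d/=np.linalg.norm(d);M=np.eye(3)-np.outer(d,d);A.append(M);b.append(M@c["eye"])
    x,res,_,_=np.linalg.lstsq(np.vstack(A),np.hstack(b),rcond=None); return x,np.sqrt(res)
def crop(c,x0,y0,s,w=400,h=300):
    M=np.float32([[s,0,-x0*s],[0,s,-y0*s]])
    o=cv2.warpAffine(c["image"][:,:,::-1],M,(w,h),flags=cv2.INTER_CUBIC)
    return o
E
python3 - <<'E'
from h import *
import pickle
t=grab("top");s=grab("side");pickle.dump((t,s),open("c0.pkl","wb"))
a=np.hstack([crop(t,180,168,8),crop(t,260,175,5)]);b=np.hstack([crop(s,211,164,8),crop(s,225,207,4)])
cv2.imwrite("pics/z0.png",np.vstack([a,b]))
E
```

```text
(no output)
```

View pics/z0.png

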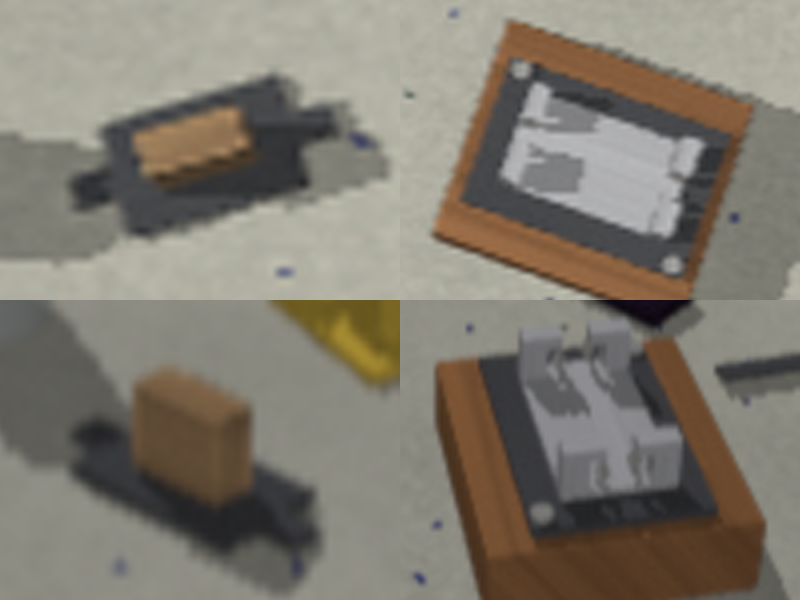

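The zoom shows the beech top corners in top at roughly (134,134), (238,107), (250,148) and (150,174). In side they are at (135,82), (172,67), (252,105) and (218,122). I'll work out the poses and rectify both views onto the cheek-top plane.

```bash
python3 - <<'E'
from h import *
import pickle
t,s=pickle.load(open("c0.pkl","rb"))
tz=lambda u,v,s0,x,y:(u/s0+x,v/s0+y)
T=[tz(*p,8,180,168) for p in[(134,134),(238,107),(250,148),(150,174)]]
S=[tz(*p,8,211,164) for p in[(135,82),(172,67),(252,105),(218,122)]]
# top order: TL,TR,BR,BL ; world: TL=+x+y
# side: left, back, right, front
tc=np.mean(T,0);sc=np.mean(S,0)
print("block tri",tri(t,tc,s,sc), onz(t,tc,.042),onz(s,sc,.042))
P=np.array([onz(t,p,.042)[:2] for p in T]);Q=np.array([onz(s,p,.042)[:2] for p in S])
for A in(P,Q):
    print(np.round(A,4).tolist()); r=cv2.minAreaRect((A*1000).astype(np.float32)); print(r)
# ears tips top, at z=.006: 
E1=onz(t,tz(74,190,8,180,168),.006);E2=onz(t,tz(340,122,8,180,168),.006);d=E1-E2;print("ears",E1,E2,np.linalg.norm(d),np.degrees(np.arctan2(d[1],d[0])),(E1+E2)/2)
B=[onz(t,tz(u-400,v,5,260,175),.05) for u,v in[(510,20),(752,103),(690,297),(434,236)]]
B=np.array(B);print("stand",B.round(4).tolist(),B.mean(0))
d=B[0]+B[3]-B[1]-B[2];print(np.degrees(np.arctan2(d[1],d[0])))
d2=B[0]-B[3];print(np.degrees(np.arctan2(d2[1],d2[0])))
yaw=np.arctan2(d[1],d[0])
# rectify, centre at stand mean, y axis vertical up, x axis to the right
ey=np.array([np.cos(yaw),np.sin(yaw),0]);ex=np.array([ey[1],-ey[0],0]);C=B.mean(0);C[2]=.088
print("ex",ex,"ey",ey,"C",C)
np.savez("rect.npz",ex=ex,ey=ey,C=C)
out=[]
for c in(t,s):
    cor=np.array([[0,0],[400,0],[400,600],[0,600]],float)
    W=np.array([C+ex*(u-200)*.0002+ey*(300-v)*.0002 for u,v in cor])
    H=cv2.getPerspectiveTransform(proj(c,W).astype(np.float32),cor.astype(np.float32))
    out.append(cv2.warpPerspective(c["image"][:,:,::-1],H,(400,600),flags=cv2.INTER_CUBIC))
cv2.imwrite("pics/rect.png",np.hstack(out))
E
```

```text
block tri (array([0.62832588, 0.22057803, 0.04148372]), array([0.0004814])) [0.62792642 0.22064621 0.042     ] [0.6282183  0.21968888 0.042     ]
[[0.6307, 0.2451], [0.6421, 0.2024], [0.625, 0.1971], [0.614, 0.238]]
((627.8219604492188, 221.0682373046875), (17.933155059814453, 44.84575271606445), 15.051491737365723)
[[0.6134, 0.2381], [0.6308, 0.2414], [0.6427, 0.2024], [0.6258, 0.1978]]
((628.075927734375, 220.24403381347656), (17.58255386352539, 42.64743423461914), 16.962860107421875)
ears [0.61285017 0.2758474  0.006     ] [0.64248789 0.16374548 0.006     ] 0.1159535903173794 104.80913247440628 [0.62766903 0.21979644 0.006     ]
stand [[0.6494, -0.0353, 0.05], [0.5951, -0.1922, 0.05], [0.4694, -0.1493, 0.05], [0.5077, 0.0144, 0.05]] [ 0.55540779 -0.0905922   0.05      ]
73.88791356324342
-19.345158838389587
ex [ 0.96072063 -0.27751732  0.        ] ey [0.27751732 0.96072063 0.        ] C [ 0.55540779 -0.0905922   0.088     ]
```

View pics/rect.png

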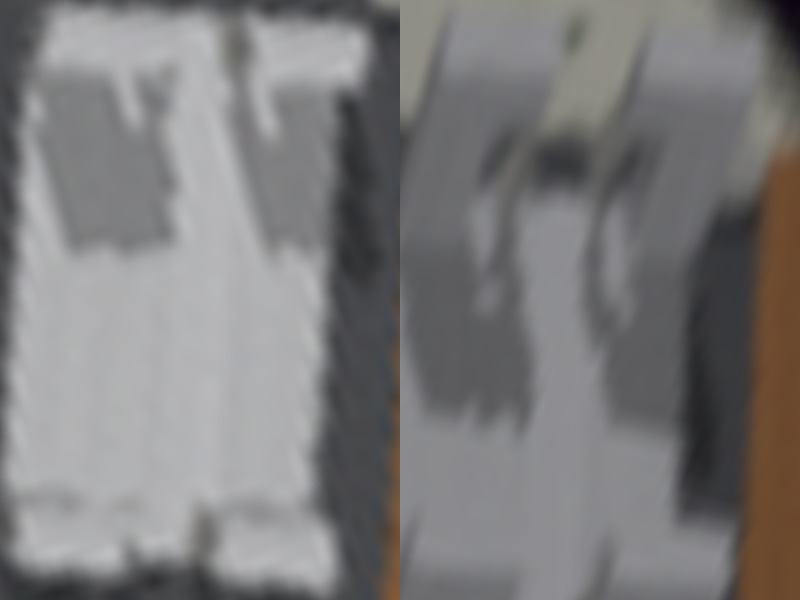

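Plate: centre (0.628, 0.220), its y axis at 105.5°, and triangulated block-top height 41.5 mm (expected 42). Frame: the cheeks in the rectified top view run u 45–370 and 12–340. That puts the centre near (0.5535, -0.0894) with its y axis at 70.5°, and both views agree to about 1.4 mm at the 88 mm height. Now moving above the plate.

```bash
python3 -m crank '[[[-45,-19,0,7,1],[-95,-40,5,15,1],[-140,-60,10,23,1],[-185,-79,15,31,1],[-230,-98,20,39,1],[-275,-117,25,47,1],[-320,-136,30,55,1],[-365,-155,35,57,1],[-410,-174,40,57,1],[-455,-193,40,57,1],[-500,-212,40,57,1],[-525,-223,40,57,1],[-533,-226,40,57,1],[-533,-226,40,57,1],[-533,-226,40,57,1],[-533,-226,40,57,1],[-533,-226,40,57,1]]]' 50; cat >> h.py <<'E'
def where(tx,ty,deg_y):
    "report pose and remaining tool-frame shift (mm) and turn to bring TCP to tx,ty with tool y at deg_y"
    from bench import r
    s=r.read_state();M=R.from_quat(s["eef_rot"]).as_matrix();a=np.degrees(np.arctan2(M[1,1],M[0,1]))
    d=M.T@np.array([tx-s["ee_pos"][0],ty-s["ee_pos"][1],0])*1000
    print("t",s["time"],"pos",s["ee_pos"].round(4),"yang",round(a,2),"shift",d.round(1),"turn",round(-(deg_y-a),2),"tilt",M[:,2].round(4),"F",s["ft_force"].round(1),"T",s["torque"].round(2),"w",s["width"],"g",s["grip_force"])
E
python3 -c "from h import *; where(.628,.2203,15.5)"
```

```text
time: 1.9
ee_pos: [0.6273, 0.2222, 0.1465]
eef_rot: [0.604, 0.797, 0.0, -0.0]
ft_force: [-0.1, -0.8, -0.3]
width: 0.0869
grip_force: 0.0
t 1.9 pos [0.6273 0.2222 0.1465] yang 15.66 shift [-2.   0.1 -0. ] turn 0.16 tilt [-1.e-04  7.e-04 -1.e+00] F [-0.1 -0.8 -0.3] T [-0.07  0.08 -0.  ] w 0.08689383572424836 g 0.0
```

```bash
python3 -m crank '[[[-2,0,30,0,1],[-2,0,60,0,1],[-2,0,90,0,1],[-2,0,110,0,1],[-2,0,125,0,1],[-2,0,132,0,1],[-2,0,135,0,1],[-2,0,135,0,1],[-2,0,135,0,1],[-2,0,135,0,-1],[-2,0,135,0,-1],[-2,0,135,0,-1],[-2,0,135,0,-1],[-2,0,135,0,-1],[-2,0,135,0,-1],[-2,0,135,0,-1],[-2,0,135,0,-1]]]' 50
python3 -c "
from h import *; where(.628,.2203,15.5)
t=grab('top');s=grab('side');cv2.imwrite('pics/g1.png',np.hstack([crop(t,175,160,6),crop(s,200,150,5)]))"
```

```text
time: 3.6
ee_pos: [0.6287, 0.2187, 0.0113]
eef_rot: [0.605, 0.796, 0.0, -0.0]
ft_force: [-1.1, -1.0, -0.0]
width: 0.031
grip_force: 0.0
t 3.6 pos [0.6287 0.2187 0.0113] yang 15.53 shift [ 1.7 -0.2  0. ] turn 0.03 tilt [-0.  0. -1.] F [-1.1 -1.  -0. ] T [-0.08  0.01 -0.01] w 0.031012444559822355 g 0.0
```

View pics/g1.png

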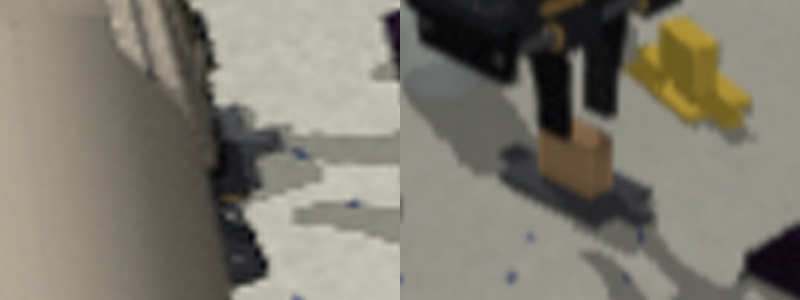

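The side crop shows the fingertips overlapping the beech top near (555,137), which doesn't match a TCP height of 11 mm. I'll check by projecting the TCP into the image.

```bash
python3 - <<'E'
from h import *
where(.628,.2203,15.5)
from bench import r
st=r.read_state();M=R.from_quat(st["eef_rot"]).as_matrix()
s=grab('side')
for w in(0,.0155,-.0155):
    p=st["ee_pos"]+M[:,1]*w
    print(w,(proj(s,p)-[200,150])*5)
for z in (0,.006,.042): print(z,(proj(s,np.array([.628,.2203,z]))-[200,150])*5)
im=crop(s,190,140,8,800,600);cv2.imwrite('pics/g2.png',im)
E
```

```text
t 3.7 pos [0.6287 0.2188 0.0113] yang 15.54 shift [ 1.6 -0.3  0. ] turn 0.04 tilt [-0.e+00  1.e-04 -1.e+00] F [-0.2  0.2 -0.4] T [-0.04  0.03  0.06] w 0.023160316059390628 g 0.0
0 [177.90091906 173.88125328]
0.0155 [196.23525841 164.48071077]
-0.0155 [159.24199131 183.44822159]
0 [175.68691116 189.20580386]
0.006 [175.67109958 180.66762489]
0.042 [175.57428306 128.38717417]
```

View pics/g2.png

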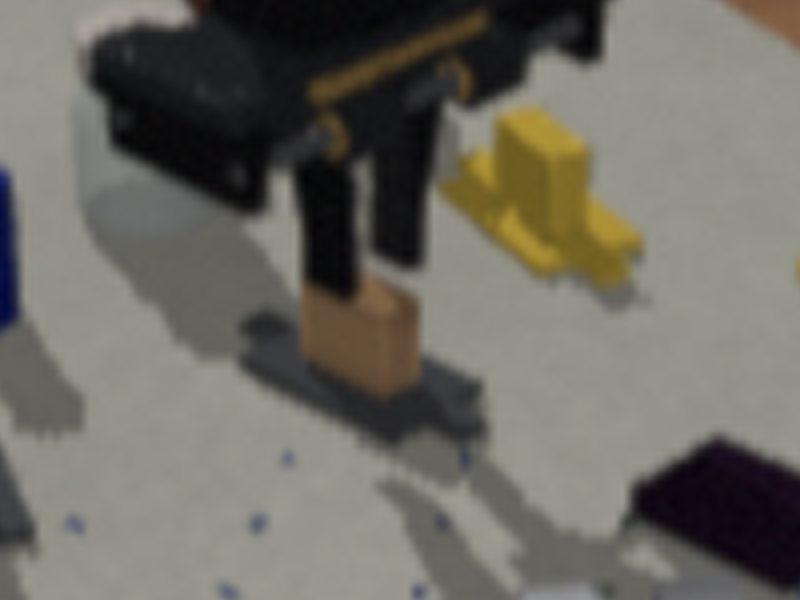

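The picture shows both fingertips at about the height of the beech top: left tip (330,290), right tip (398,268). Projection puts a TCP at 11 mm near (394,343), so the tips look about 32 mm too high. I'll check the start picture for the same offset and close gently to find out.

```bash
python3 - <<'E'
from h import *
import pickle
t,s=pickle.load(open("c0.pkl","rb"))
M=R.from_quat([.1518,.9884,-.0006,0]).as_matrix();p=np.array([.18745,.59581,.18563])
for dz in(0,.03):
  for w in(-.05,.05): print(dz,w,proj(s,p+[0,0,dz]+M[:,1]*w)*800/512)
E
python3 -m crank '[[[0,0,0,0,-1],[0,0,0,0,-1],[0,0,0,0,-1],[0,0,0,0,-1]]]' 8
python3 -c "from h import *; where(.628,.2203,15.5)"
```

```text
0 -0.05 [ 56.41825647 186.87232275]
0 0.05 [ 68.53689546 168.10928841]
0.03 -0.05 [ 51.54320278 170.77224895]
0.03 0.05 [ 64.19591085 152.92402152]
time: 4.15
ee_pos: [0.6287, 0.2187, 0.0113]
eef_rot: [0.605, 0.796, 0.0, -0.0]
ft_force: [0.4, -0.4, -0.4]
width: 0.0006
grip_force: 0.0
t 4.15 pos [0.6287 0.2187 0.0113] yang 15.53 shift [ 1.7 -0.3  0. ] turn 0.03 tilt [ 0.  0. -1.] F [ 0.4 -0.4 -0.4] T [-0.13  0.04 -0.01] w 0.0005587943222365088 g 0.0
```

The start picture has the same offset: seen (50,165) against predicted (56,187). The fingers also shut to 0 with nothing between them. The real fingertips therefore sit about 33 mm above the reported TCP, along the tool axis only, since the sideways match is good at two orientations. I'll go up, open, and descend by that much more while watching the force.

```bash
python3 -m crank '[[[0,0,-10,0,1],[1,0,-20,0,1],[1.7,0,-20,0,1],[1.7,0,-20,0,1],[1.7,0,-20,0,1],[1.7,0,-20,0,1],[1.7,0,-20,0,1],[1.7,0,-20,0,1],[1.7,0,-20,0,1],[1.7,0,-20,0,1],[1.7,0,-20,0,1],[1.7,0,-20,0,1],[1.7,0,-10,0,1],[1.7,0,0,0,1],[1.7,0,10,0,1],[1.7,0,18,0,1],[1.7,0,23,0,1],[1.7,0,26,0,1],[1.7,0,28,0,1],[1.7,0,28,0,1]]]' 8
python3 -c "
from h import *; where(.628,.2203,15.5)
s=grab('side');cv2.imwrite('pics/g3.png',crop(s,195,140,8))"
```

```text
time: 6.15
ee_pos: [0.6283, 0.2204, -0.0167]
eef_rot: [0.605, 0.796, 0.0, -0.0]
ft_force: [-0.9, -0.3, -0.6]
width: 0.0869
grip_force: 0.0
t 6.15 pos [ 0.6283  0.2204 -0.0167] yang 15.54 shift [-0.1 -0.3 -0. ] turn 0.04 tilt [ 0.e+00  1.e-04 -1.e+00] F [-0.9 -0.3 -0.6] T [-0.03  0.05 -0.04] w 0.0869014316618049 g 0.0
```

View pics/g3.png

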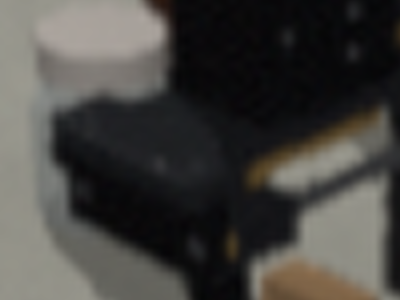

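The crop shows the gripper straddling the beech block, whose edge appears at (300,280), clear of the jar. The framing cut off the tips, but the force is zero. Closing now.

```bash
python3 -m crank '[[[0,0,0,0,-1],[0,0,0,0,-1],[0,0,0,0,-1],[0,0,0,0,-1],[0,0,0,0,-1],[0,0,0,0,-1],[0,0,0,0,-1],[0,0,0,0,-1],[0,0,0,0,-1],[0,0,0,0,-1],[0,0,0,0,-1],[0,0,0,0,-1],[0,0,0,0,-1]]]' 50
python3 -c "from h import *; where(.628,.2203,15.5)"
```

```text
time: 7.5
ee_pos: [0.6284, 0.2204, -0.0166]
eef_rot: [0.605, 0.796, 0.0, 0.0]
ft_force: [1.3, 0.0, -0.7]
width: 0.0196
grip_force: 49.9
t 7.5 pos [ 0.6284  0.2204 -0.0166] yang 15.53 shift [-0.  -0.4 -0. ] turn 0.03 tilt [ 2.e-04  2.e-04 -1.e+00] F [ 1.3  0.  -0.7] T [-0.07 -0.23  0.  ] w 0.01963975184902876 g 49.89706618711352
```

The grip is good: 19.6 mm opening at 50 N. The reported TCP z is -16.6 mm with the plate underside at 0. Lifting and carrying it above the frame, turned 35°.

```bash
python3 -m crank '[[[0,0,-5,0,-1],[0,0,-15,0,-1],[0,0,-40,0,-1],[0,0,-70,0,-1],[0,0,-105,0,-1],[0,0,-135,0,-1],[-10,-6,-150,1,-1],[-30,-17,-150,3,-1],[-60,-33,-150,6,-1],[-95,-53,-150,11,-1],[-130,-72,-150,16,-1],[-165,-92,-150,21,-1],[-200,-111,-150,26,-1],[-230,-128,-150,30,-1],[-255,-142,-150,33,-1],[-270,-150,-150,34.5,-1],[-278,-155,-150,35,-1],[-278,-155,-150,35,-1],[-278,-155,-150,35,-1],[-278,-155,-150,35,-1]]]' 50
python3 - <<'E'
from h import *
where(.5535,-.0894,-19.5)
t=grab('top');s=grab('side')
cv2.imwrite('pics/p1.png',np.hstack([crop(t,255,165,5,400,600),crop(s,215,130,4,400,600)]))
import pickle;pickle.dump((t,s),open("c1.pkl","wb"))
E
```

```text
time: 9.5
ee_pos: [0.5538, -0.0872, 0.1331]
eef_rot: [0.816, 0.579, 0.0, -0.0]
ft_force: [0.5, 0.3, -2.5]
width: 0.0198
grip_force: 49.9
t 9.5 pos [ 0.5538 -0.0872  0.1331] yang -19.29 shift [-2.2  0.4 -0. ] turn 0.21 tilt [-2.e-04  5.e-04 -1.e+00] F [ 0.5  0.3 -2.5] T [-0.04  0.06  0.01] w 0.01978919068063126 g 49.89734457805753
```

View pics/p1.png

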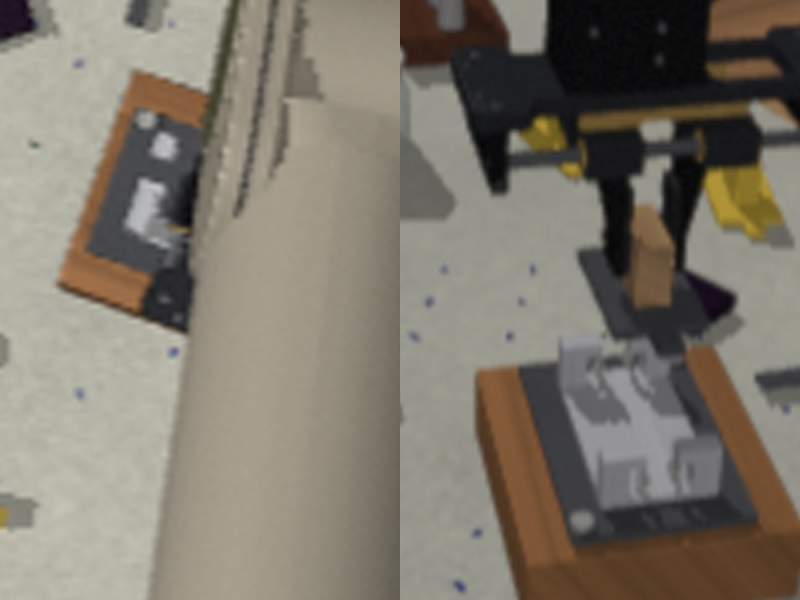

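The plate hangs level in the hand above the frame: near ear at about (665,340), frame slots near (630,345) and (660,475) in the side half. Going down to just above the cheek tops with the small correction.

```bash
python3 -m crank '[[[-1,0,10,0.2,-1],[-2,0.4,25,0.2,-1],[-2.2,0.4,40,0.2,-1],[-2.2,0.4,50,0.2,-1],[-2.2,0.4,55,0.2,-1],[-2.2,0.4,57,0.2,-1],[-2.2,0.4,58,0.2,-1],[-2.2,0.4,59,0.2,-1],[-2.2,0.4,59,0.2,-1],[-2.2,0.4,59,0.2,-1]]]' 50
python3 - <<'E'
from h import *
where(.5535,-.0894,-19.5)
s=grab('side')
cv2.imwrite('pics/p2.png',crop(s,240,175,8,640,560))
from bench import r
st=r.read_state();M=R.from_quat(st["eef_rot"]).as_matrix()
o=st["ee_pos"]+[0,0,.0166]
for n,l in {"near ear corners":[(7,-58,0),(-7,-58,0)],"body near":[(25,-40,0),(-25,-40,0)],"blocktop near":[(10,-22,42),(-10,-22,42)]}.items():
    print(n,((proj(s,np.array([o+(M[:,1]*a+M[:,0]*b+np.array([0,0,c]))/1000 for a,b,c in l]))-[240,175])*8).round(0).tolist())
fy=np.radians(70.5);ey=np.array([np.cos(fy),np.sin(fy),0]);ex=np.array([ey[1],-ey[0],0]);F=np.array([.5535,-.0894,.088])
print("near cheek slot outer edge",((proj(s,np.array([F+(ex*a+ey*b)/1000 for a,b in [(-32,-56),(-8.5,-56),(8.5,-56),(32,-56)]]))-[240,175])*8).round(0).tolist())
E
```

```text
time: 10.6
ee_pos: [0.5532, -0.0912, 0.0746]
eef_rot: [0.817, 0.576, 0.0, 0.0]
ft_force: [0.2, 0.5, -2.3]
width: 0.0194
grip_force: 49.9
t 10.6 pos [ 0.5532 -0.0912  0.0746] yang -19.66 shift [ 1.7 -0.4  0. ] turn -0.16 tilt [ 6.e-04  2.e-04 -1.e+00] F [ 0.2  0.5 -2.3] T [-0.13  0.08  0.02] w 0.019358349080139253 g 49.89719892852008
near ear corners [[361.0, 546.0], [308.0, 552.0]]
body near [[408.0, 494.0], [223.0, 516.0]]
blocktop near [[345.0, 331.0], [271.0, 339.0]]
near cheek slot outer edge [[209.0, 564.0], [298.0, 553.0], [361.0, 545.0], [448.0, 535.0]]
```

View pics/p2.png

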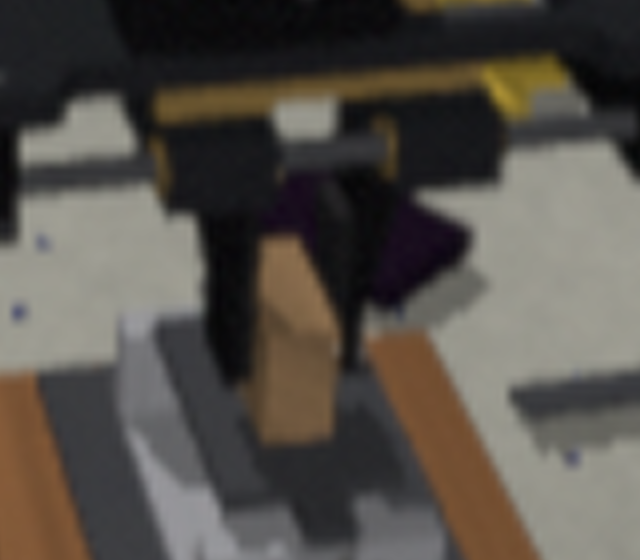

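The near ear at (300–355, 545) sits right above the slot gap, with the cheek pieces ending at about x=300 and x=358. Feeling downward at under 10 mm/s.

```bash
python3 -m crank '[[[1,0,0.7,0,-1],[1.7,-0.4,1.4,0,-1],[1.7,-0.4,2.1,0,-1],[1.7,-0.4,2.8,0,-1],[1.7,-0.4,3.5,0,-1],[1.7,-0.4,4.2,0,-1],[1.7,-0.4,4.2,0,-1]]]' 50
python3 -c "from h import *; where(.5535,-.0894,-19.5)"
```

```text
time: 11.35
ee_pos: [0.5531, -0.0894, 0.07]
eef_rot: [0.817, 0.576, -0.0, -0.0]
ft_force: [0.1, -0.6, -3.0]
width: 0.0192
grip_force: 49.9
t 11.35 pos [ 0.5531 -0.0894  0.07  ] yang -19.66 shift [ 0.2  0.3 -0. ] turn -0.16 tilt [-2.e-04  1.e-04 -1.e+00] F [ 0.1 -0.6 -3. ] T [-0.08  0.09  0.  ] w 0.019246124873357754 g 49.89742054603994
```

```bash
python3 -m crank '[[[0,0,0.8,0,-1],[0,0,1.6,0,-1],[0,0,2.4,0,-1],[0,0,3.2,0,-1],[0,0,3.2,0,-1]]]' 50
python3 -c "from h import *; where(.5535,-.0894,-19.5)"
```

```text
time: 11.85
ee_pos: [0.5531, -0.0894, 0.0667]
eef_rot: [0.817, 0.576, -0.0, -0.0]
ft_force: [0.0, -0.1, -3.0]
width: 0.0195
grip_force: 49.9
t 11.85 pos [ 0.5531 -0.0894  0.0667] yang -19.66 shift [ 0.2  0.4 -0. ] turn -0.16 tilt [-3.e-04  0.e+00 -1.e+00] F [ 0.  -0.1 -3. ] T [-0.08  0.04 -0.  ] w 0.019504923782848436 g 49.89720138721168
```

4.7 mm below the cheek top with no contact, so both ears are in the slots. Continuing down into the clips while watching vertical and sideways force.

```bash
for i in 1; do python3 -m crank '[[[0,0,1,0,-1],[0,0,2,0,-1],[0,0,3,0,-1],[0,0,4,0,-1],[0,0,5,0,-1],[0,0,6,0,-1],[0,0,7,0,-1],[0,0,7,0,-1]]]' 50; done
python3 -c "from h import *; where(.5535,-.0894,-19.5)"
```

```text
time: 12.65
ee_pos: [0.5531, -0.0894, 0.0598]
eef_rot: [0.817, 0.576, -0.0, -0.0]
ft_force: [1.1, -0.4, -1.5]
width: 0.0195
grip_force: 49.9
t 12.65 pos [ 0.5531 -0.0894  0.0598] yang -19.66 shift [ 0.2  0.3 -0. ] turn -0.16 tilt [-2.e-04  0.e+00 -1.e+00] F [ 1.1 -0.4 -1.5] T [-0.15  0.05  0.02] w 0.019452621221869127 g 49.897650768980384
```

```bash
python3 -m crank '[[[0,0.4,0.5,0,-1],[0,0.5,1.3,0,-1],[0,0.5,2.1,0,-1],[0,0.5,2.9,0,-1],[0,0.5,3.7,0,-1],[0,0.5,4.5,0,-1],[0,0.5,4.5,0,-1]]]' 50
python3 -c "from h import *; where(.5535,-.0894,-19.5)"
```

```text
time: 13.35
ee_pos: [0.5539, -0.0897, 0.0558]
eef_rot: [0.818, 0.576, 0.0, 0.0]
ft_force: [-1.6, 1.0, 4.1]
width: 0.0197
grip_force: 49.9
t 13.35 pos [ 0.5539 -0.0897  0.0558] yang -19.68 shift [ 0.1 -0.5 -0. ] turn -0.18 tilt [ 5.e-04  3.e-04 -1.e+00] F [-1.6  1.   4.1] T [-0.    0.52 -0.18] w 0.019708320242754946 g 49.923620307818055
```

```bash
python3 -m crank '[[[0,-0.2,0.8,0,-1],[0,-0.2,1.6,0,-1],[0,-0.2,2.4,0,-1],[0,-0.2,3.2,0,-1],[0,-0.2,4,0,-1],[0,-0.2,4,0,-1]]]' 50
python3 -c "from h import *; where(.5535,-.0894,-19.5)"
```

```text
time: 13.95
ee_pos: [0.5545, -0.0896, 0.0528]
eef_rot: [0.818, 0.576, 0.001, 0.0]
ft_force: [-3.1, 0.5, 13.7]
width: 0.0199
grip_force: 49.9
t 13.95 pos [ 0.5545 -0.0896  0.0528] yang -19.67 shift [-0.1 -1.  -0. ] turn -0.17 tilt [ 2.1e-03  5.0e-04 -1.0e+00] F [-3.1  0.5 13.7] T [ 0.12  0.96 -0.14] w 0.019856905985027956 g 49.908925322815776
```

```bash
python3 -m crank '[[[0,-0.4,0.8,0,-1],[0,-0.6,1.6,0,-1],[0,-0.6,2.4,0,-1],[0,-0.6,3.2,0,-1],[0,-0.6,3.2,0,-1]]]' 50
python3 -c "from h import *; where(.5535,-.0894,-19.5)"
```

```text
time: 14.45
ee_pos: [0.5539, -0.0894, 0.049]
eef_rot: [0.817, 0.576, 0.001, 0.001]
ft_force: [0.2, 0.8, 6.3]
width: 0.0196
grip_force: 49.9
t 14.45 pos [ 0.5539 -0.0894  0.049 ] yang -19.66 shift [-0.1 -0.3 -0. ] turn -0.16 tilt [ 2.e-03  1.e-04 -1.e+00] F [0.2 0.8 6.3] T [-0.02  0.16 -0.07] w 0.01960687506278077 g 49.928945330902934
```

```bash
python3 -m crank '[[[0,0,0.8,0,-1],[0,0,1.6,0,-1],[0,0,2.4,0,-1],[0,0,3.2,0,-1],[0,0,4,0,-1],[0,0,4,0,-1]]]' 50
python3 -c "from h import *; where(.5535,-.0894,-19.5)"
```

```text
time: 15.05
ee_pos: [0.553, -0.0894, 0.044]
eef_rot: [0.817, 0.576, 0.0, 0.0]
ft_force: [2.4, -1.0, -2.3]
width: 0.0196
grip_force: 49.9
t 15.05 pos [ 0.553  -0.0894  0.044 ] yang -19.66 shift [0.2 0.4 0. ] turn -0.16 tilt [ 2.e-04 -2.e-04 -1.e+00] F [ 2.4 -1.  -2.3] T [-0.33 -0.54 -0.2 ] w 0.0196361033045102 g 49.93658917956054
```

The clips have snapped over: force is back to weight only, with the underside about 0.6 mm off the floor. Easing it down until it rests.

```bash
python3 -m crank '[[[0,0.3,0.4,0,-1],[0,0.3,0.8,0,-1],[0,0.3,1.2,0,-1],[0,0.3,1.2,0,-1]]]' 50
python3 -c "from h import *; where(.5535,-.0894,-19.5)"
```

```text
time: 15.45
ee_pos: [0.5532, -0.0894, 0.0433]
eef_rot: [0.817, 0.576, 0.0, -0.0]
ft_force: [-0.1, 0.4, 4.2]
width: 0.0195
grip_force: 49.9
t 15.45 pos [ 0.5532 -0.0894  0.0433] yang -19.66 shift [ 0.2  0.3 -0. ] turn -0.16 tilt [-1.e-04  3.e-04 -1.e+00] F [-0.1  0.4  4.2] T [-0.16  0.37 -0.08] w 0.019502926622579308 g 49.92587990127504
```

```bash
python3 -m crank '[[[0,0,0.3,0,-1],[0,0,0.6,0,-1],[0,0,0.6,0,-1]]]' 50
python3 -c "from h import *; where(.5535,-.0894,-19.5)"
```

```text
time: 15.75
ee_pos: [0.5532, -0.0894, 0.0432]
eef_rot: [0.817, 0.576, 0.0, -0.0]
ft_force: [-3.4, 0.9, 10.8]
width: 0.0197
grip_force: 49.9
t 15.75 pos [ 0.5532 -0.0894  0.0432] yang -19.67 shift [0.1 0.3 0. ] turn -0.17 tilt [-0.e+00  6.e-04 -1.e+00] F [-3.4  0.9 10.8] T [ 0.01  1.12 -0.08] w 0.01974920303787152 g 49.925634898245335
```

It's a firm stop: 0.1 mm of travel for 6.6 N more, at the predicted floor height. Relaxing the press, opening, and rising straight up.

```bash
python3 -m crank '[[[0,0,-0.4,0,-1],[0,0,-0.8,0,-1],[0,0,-0.8,0,0],[0,0,-0.8,0,0],[0,0,-0.8,0,0],[0,0,-0.8,0,0],[0,0,-0.8,0,0],[0,0,-0.8,0,0],[0,0,-3,0,0],[0,0,-10,0,0],[0,0,-25,0,0],[0,0,-50,0,0],[0,0,-80,0,0],[0,0,-110,0,0],[0,0,-130,0,0],[0,0,-130,0,0]]]' 50
python3 -m crank '[[[30,0,0,0,0],[70,0,0,0,0],[110,0,0,0,0],[150,0,0,0,0],[190,0,0,0,0],[220,0,0,0,0],[240,0,0,0,0],[250,0,0,0,0],[250,0,0,0,0],[250,0,0,0,0]]]'
python3 - <<'E'
from h import *
where(.5535,-.0894,-19.5)
t=grab('top');s=grab('side')
o=np.array([.5532,-.0894,.102]); 
for c,x,y,k in((t,260,175,5),(s,225,190,4)): print((proj(c,o)-[x,y])*k)
full=cv2.resize(t["image"][:,:,::-1],(400,300),interpolation=cv2.INTER_AREA)
f2=cv2.resize(s["image"][:,:,::-1],(400,300),interpolation=cv2.INTER_AREA)
cv2.imwrite('pics/f.png',np.vstack([np.hstack([crop(t,260,175,5),crop(s,245,205,5)]),np.hstack([full,f2])]))
E
```

```text
time: 17.35
ee_pos: [0.5551, -0.0899, 0.1767]
eef_rot: [0.818, 0.576, 0.003, 0.002]
ft_force: [0.1, -0.4, 0.1]
width: 0.0434
grip_force: 0.0
time: 18.35
ee_pos: [0.6372, 0.1444, 0.1725]
eef_rot: [0.818, 0.575, -0.0, 0.0]
ft_force: [0.5, -0.2, -0.9]
width: 0.0435
grip_force: 0.0
t 18.35 pos [0.6372 0.1444 0.1725] yang -19.74 shift [-2.483e+02  2.000e-01  2.000e-01] turn -0.24 tilt [-1.e-04 -7.e-04 -1.e+00] F [ 0.5 -0.2 -0.9] T [-0.13  0.1   0.02] w 0.0435095423078314 g 0.0
[203.76597626 157.07409032]
[198.14771707 128.60562967]
```

View pics/f.png

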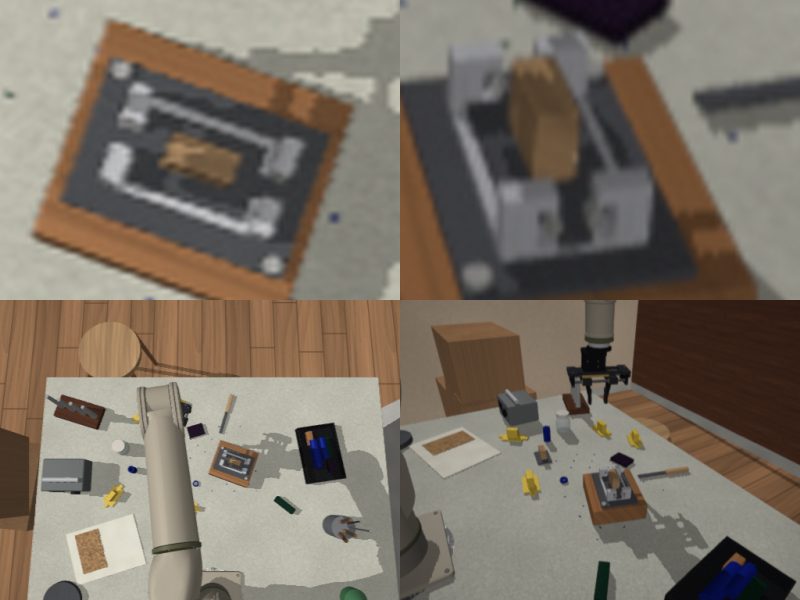

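The plate lies flat between the cheeks, with the beech at (200,157) in the top crop where predicted. Both ears are down in their slots, the bystanders and stand look undisturbed, and the gripper is clear. Handing in.

```bash
python3 -c "
from bench import r
print(r.close_job())"
```

```text
the job is handed in; nothing more can be done
None
```

The eared carving plate is seated flat on the frame's floor with both ears under the clips and released; wrist force readings stayed under about 15 N, the stand and bystanders look undisturbed, and I handed the job in at about 18 s; no verdict was shown.

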